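# Square a well plate into the locating corner and close its retainer

### The job

Push the black well plate along the bench into the corner of the two aluminium rails until it sits squarely against both of them, and only then push the steel retainer arm round until its rubber pad rests against the end of the plate. Use only the outside of the fingers: never pick the plate up or tip it. Leave everything else on the bench where it stands.

Things in the scene. Friction and masses are not known exactly. Their poses are not given: they have to be found in the camera images.
- plate: Loose black 24-well plate (4 by 6 grey wells on top), a plain block 85 mm along its x, 127 mm along its y, 18 mm high, about 0.14 kg, flat on the bench. Origin: centre of its underside. Starts clear of the rails, turned up to 0.35 rad from the nest's axes; when home its axes lie along the nest's.
- nest: Two fixed aluminium rails in an L, 18 mm wide, 12 mm high. Origin: their inner corner, at bench level. Stop faces: far rail x = 0 (y -157 to 8 mm), end rail y = 0 (x -80 to 0). The plate belongs at negative x and y, a long side on the far rail; home, its origin is at x -42.5, y -63.5 mm. Place and yaw vary.
- retainer_pivot (a point): Vertical axis of the retainer arm, at nest x = 12, y = -145 mm; 12 mm above the bench. The arm is a flat bar 10 mm wide, 14 to 20 mm above the bench, 84 mm from pivot to end.
- retainer (a joint): Angle of the steel retainer arm (rad). 0: it points along the nest's -x and its pad just touches the end of a plate that is home. Grows counter-clockwise seen from above as it opens away from the plate; at 1.57 it points along the nest's -y. Starts open, 1.45 to 1.8; range -0.25 to 2.0. Stays where left (friction 0.05 N m, no spring).
- retainer_nub (a point): The point of the arm's rubber pad that meets the plate: 60 mm along the arm from the pivot, 18 mm to the plate's side of its centre line, 12 mm above the bench. The pad is an upright cylinder 12 mm across, 6 to 21 mm above the bench.
- retainer_tab (a point): Centre of the outer face (turned away from the plate; push here to close) of the upright thumb tab at the arm's end: 80 mm from the pivot, 5 mm outside the arm's centre line, 30 mm above the bench. The tab is 16 mm long along the arm, 6 mm thick, its top 48 mm above the bench.
- petri: Bystander, loose: a closed culture dish of white plastic, 90 mm across, 16 mm high. Origin: centre of its underside. Leave it alone.
- bottle: Bystander, loose: a small amber reagent bottle, 54 mm across, 105 mm high. Origin: centre of its underside. Leave it alone.
- jar: Bystander, loose: a small glass jar with a white cap, 52 mm across, 70 mm high. Origin: centre of its underside. Leave it alone.
- slidebox: Bystander, loose: a closed grey box for glass slides, 87 x 92 x 33 mm high. Origin: centre of its underside. Leave it alone.
- pen: Bystander, loose: a marker pen lying down, 95 mm long along its x, 15 mm thick. Origin: centre of its underside. Leave it alone.
- tuberack: Bystander, loose: a white tube block with coloured tube caps, 60 x 110 x 40 mm high. Origin: centre of its underside. Leave it alone.

How it is judged:
By the outcome, as a careful person would: the job done as asked, in the order asked, and still so for the second after the job is handed in, with the robot touching nothing.
It also fails if it takes over 64 s, if anything falls off the work surface, if the arm or the gripper's body presses on something with over 40 N, if the wrist force passes 120 N, or if a joint passes its speed limit or range.

### The arm

A 6-joint arm with a two-finger parallel gripper is mounted at the origin on the work surface. World frame = base frame: x ahead of the robot, y to its left, z up, the work surface at z = 0. Lengths are in m, angles in rad, forces in N, time in s.
With the tool pointing down it reaches from about 0.375 to 0.9 m from the base axis. Payload 3.1 kg.
Tool frame: the origin (TCP) lies between the finger pads; the fingertips stand 17 mm ahead of it and the grasp point (between the pads) lies 2 mm behind it (robot.nose_length is the distance from the TCP to the fingertips, in m); z points along the fingers, y is the line along which they close (so a half turn about z gives the same grasp; the last joint's range is limited). The gripper opens to 87 mm and grips with 3 to 60 N. Pads are 19 mm wide; open, the fingers measure 117 mm over their backs; the gripper's body (75 mm by 190 mm) begins 51 mm behind the grasp point.
Start: joints at [-0.178, 0.527, 1.433, -0, 1.181, -0.178], TCP at [0.625, 0, 0.24] pointing down, gripper open.
Joint ranges: [-3.08, 3.08], [-0.75, 2.2], [0.22, 2.44], [-1.43, 4.57], [0, 2.65], [-2.85, 2.85]. Speed limits (rad/s): [2.79, 2.79, 3.14, 3.14, 3.14, 3.14].

### API

Orientations are given as a unit quaternion [x, y, z, w].
In Python, from rig import robot, cams gives the robot as it stands.
- The arm moves only by the shell command python3 -m pendant 'ROWS' [FORCE]. ROWS is JSON, a list of rows, each an object with "jaw": the opening, from 0 (shut) to 1 (fully open); "linear": the shift along the tool's x, y, z in cm, a list of three; "twist": the turn about the tool's z in degrees. A call has 1 to 12 rows; each row shifts and turns the commanded pose from where the row before left it, along the tool's axes as they then stand; what a row does not reach is not made up. A row lasts 1/12 s, in which the tool goes at most 41.7 mm and 7.16 degrees, less where a joint would pass 70% of its speed; a pose out of reach is approached as far as the arm can. A call is refused whole if a number of a shift passes 4.17 or a number of a turn 7.16, either way. A call with a gripper value outside its range is refused whole. The fingers move at their own pace and stop on an object; FORCE is the grip in N (left out, the last holds). Time passes only in rows, so rows that do not move let the fingers close. It gives the time, the measured TCP pose, the force, the opening and the grip force at its end, in the units of the state.
- robot.get_obs(): the state, without advancing time (a new reading comes with each control period).
- cams.camera(name): name is "scene" or "side" or "wrist"; returns a dict with "color" (420x560x3 uint8, blue, green, red), "depth" (420x560 float32, m along the optical axis (not along the pixel's ray), 0 where there is no reading), "fov_y" (degrees; the focal length in pixels is half the picture's height over the tangent of half this angle, whatever the lens; pixels are square), "cx", "cy" (the principal point, pixels), "view" (4x4, takes a point from world to camera coordinates). Camera axes: x right, y down, z forward; pixel columns grow to the right and rows downward; lengths in m; the calibration is good to about 2 mm. A picture is of the moment at which its call begins.
- robot.hand_in(): hands the job in; it is judged then, once.
The state is a dict: "time": time; "q": joint angles; "joint_velocities": joint speeds; "joint_torque": joint torques, N m; "position": TCP position; "tool_rot": TCP orientation; "ft_force": force on the tool from outside, world axes, zero at the start; "moment": the same for the moment, N m; "grip_width": finger opening in m; "grip_force": force on a finger pad.
Only numpy, scipy, OpenCV 4.12 (cv2) and the standard library are available. Lean on these libraries where they do the work, as an engineer would, in place of code of your own. Each camera call takes 0.05 s, during which the arm holds its last target. There are 200 camera calls.

## Working session

There is one attempt and no reset: what is moved stays moved. The work goes in short steps, Python scripts to look and compute and a shell command to move; the robot and the scene stay as the last step left them, time stands still between calls to the robot, and variables do not carry over. Pictures are saved under pics/ and viewed, at most 13 in all, crops included, and the job is handed in when it is done.

```bash
ls; mkdir -p pics; python3 - <<'E'
from rig import robot,cams
import cv2,numpy as np
o=robot.get_obs();print(o['time'],o['position'],o['tool_rot'],o['grip_width'],robot.nose_length)
for n in ['scene','side']:
    c=cams.camera(n);cv2.imwrite(f'pics/{n}0.png',c['color']);np.savez(f'{n}0.npz',**c)
    print(n,c['fov_y'],c['cx'],c['cy'],np.round(c['view'],3).tolist())
E
```

```text
pics
0.0 [6.24303301e-01 1.44636596e-04 2.38565782e-01] [ 7.07106259e-01  7.07106481e-01 -6.28541648e-04 -8.76750526e-04] 0.08695306684706997 0.017
scene 48.22290644004575 270.8770793171383 208.21918945424636 [[-0.796, 0.605, 0.012, 0.463], [0.447, 0.601, -0.662, -0.214], [-0.408, -0.522, -0.749, 1.146], [0.0, 0.0, 0.0, 1.0]]
side 47.147983343298286 276.4768854608026 205.5564088314161 [[0.795, -0.606, 0.002, -0.474], [-0.399, -0.527, -0.75, 0.277], [0.456, 0.596, -0.661, 0.617], [0.0, 0.0, 0.0, 1.0]]
```

View pics/scene0.png

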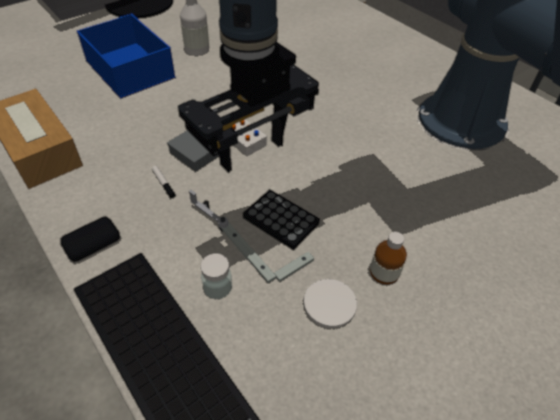

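View pics/side0.png

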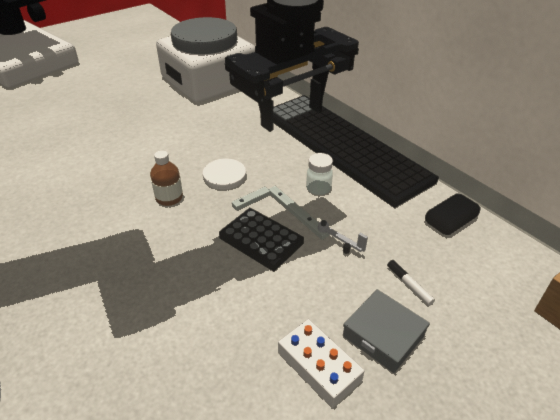

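Scene: plate at about (282,218), nest corner near (270,277), far rail running up-left to the retainer at (195,200), end rail to (312,258). Side: plate (262,238), corner near (275,190), tab (362,242). I'll measure on closer crops.

```bash
cat > h.py <<'E'
import numpy as np,cv2
def cast(c,uv,z):
    uv=np.atleast_2d(np.array(uv,float));f=c['color'].shape[0]/2/np.tan(np.radians(float(c['fov_y']))/2)
    V=c['view'];R=V[:3,:3];o=-R.T@V[:3,3]
    d=np.c_[(uv[:,0]-c['cx'])/f,(uv[:,1]-c['cy'])/f,np.ones(len(uv))]@R
    return (o+d*((z-o[2])/d[:,2])[:,None])[:,:2]
def proj(c,P):
    P=np.atleast_2d(P);f=c['color'].shape[0]/2/np.tan(np.radians(float(c['fov_y']))/2)
    p=P@c['view'][:3,:3].T+c['view'][:3,3];return np.c_[p[:,0]/p[:,2]*f+c['cx'],p[:,1]/p[:,2]*f+c['cy']]
def platepix(c,box,thr=60):
    x0,y0,x1,y1=box;g=c['color'][y0:y1,x0:x1].max(2)
    return g
E
python3 - <<'E'
import numpy as np,cv2
from h import *
out=[]
for n,(x,y) in {'scene':(180,180),'side':(210,170)}.items():
    c=dict(np.load(n+'0.npz'))
    w,h=(160,110) if n=='scene' else (170,110)
    k=cv2.resize(c['color'][y:y+h,x:x+w],None,fx=5 if n=='scene' else 4.7,fy=5 if n=='scene' else 4.7,interpolation=cv2.INTER_CUBIC)
    k=cv2.convertScaleAbs(k,alpha=1.5,beta=10)
    cv2.imwrite(f'pics/{n}c.png',k)
S=dict(np.load('scene0.npz'));D=dict(np.load('side0.npz'))
print('bottle/petri/jar scene',cast(S,[[330,303]],.016),cast(S,[[395,240]],.105),cast(S,[[215,266]],.07))
print('side',cast(D,[[225,173]],.016),cast(D,[[162,158]],.105),cast(D,[[320,162]],.07))
print('slidebox',cast(D,[[387,325]],.033),'pen',cast(D,[[410,282]],.01),'rack',cast(D,[[320,357]],.04))
print('plate',cast(S,[[282,215]],.018),cast(D,[[262,233]],.018))
E
```

```text
bottle/petri/jar scene [[0.60247408 0.1906706 ]] [[0.48129886 0.20022377]] [[0.73320695 0.04585389]]
side [[0.59768838 0.17548962]] [[0.47294801 0.18035808]] [[0.72622726 0.03314481]]
slidebox [[ 0.57804108 -0.28501591]] pen [[ 0.68333542 -0.24196531]] rack [[ 0.464756  -0.2683938]]
plate [[ 0.54797584 -0.00944296]] [[ 0.55426718 -0.01289132]]
```

View pics/scenec.png

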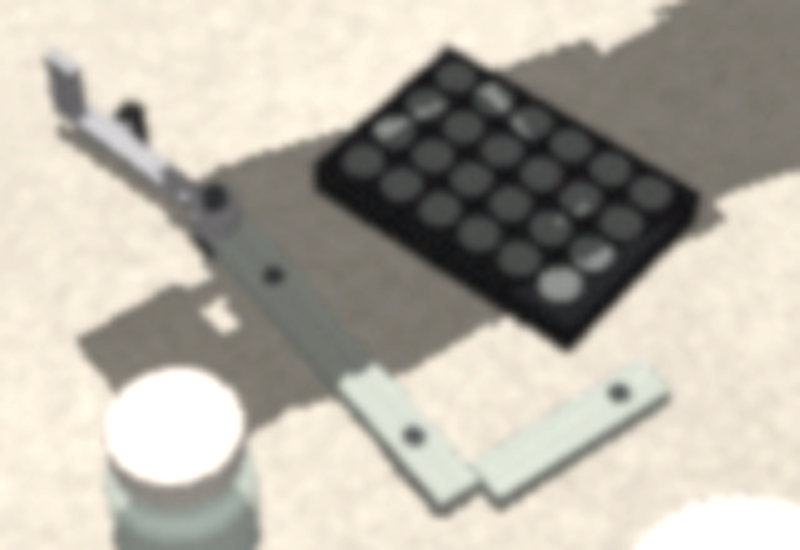

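View pics/sidec.png

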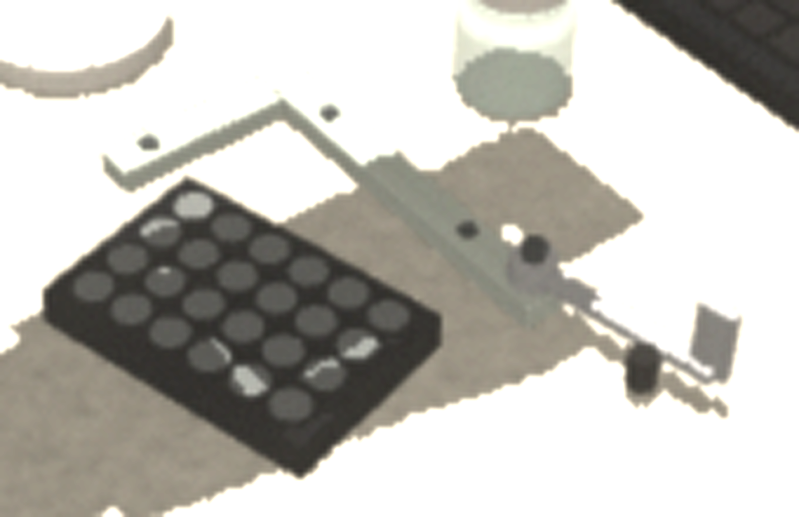

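The crops show the scene corner notch at about (476,478)/5+(180,180) and the pad on the -x side of the retainer arm. In the side crop the inner corner is at about (283,105)/4.7+(210,170). The two views disagree by ~15 mm, so I'll check the lens model against the bench depth.

```bash
python3 - <<'E'
import numpy as np
for n in ['scene','side']:
    c=dict(np.load(n+'0.npz'));Z=c['depth'];f=210/np.tan(np.radians(float(c['fov_y']))/2)
    V=c['view'];R=V[:3,:3];o=-R.T@V[:3,3]
    v,u=np.mgrid[0:420:4,0:560:4];z=Z[::4,::4];a=(u-c['cx'])/f;b=(v-c['cy'])/f;r=np.hypot(a,b)
    for nm,s in {'pin':1+0*r,'equidist':np.tan(r)/r,'stereo':np.tan(2*np.arctan(r/2))/r,'equisol':np.tan(2*np.arcsin(r/2))/r}.items():
        w=o[2]+(R[0,2]*a*s+R[1,2]*b*s+R[2,2])*z
        m=(z>0)&(abs(w)<.05)
        print(n,nm,m.sum(),[(round(float(np.median(w[m&(r>=q)&(r<q+.1)]))*1000,1)) for q in np.arange(0,.5,.1)], 'top/bottom',np.round([1000*np.median(w[m&(b<-.25)]),1000*np.median(w[m&(b>.25)])],1))
E
```

```text
scene pin 11441 [1.9, 1.0, 1.0, 1.2, 1.3] top/bottom [1.4 1. ]
scene equidist 11133 [1.9, 1.0, 1.1, 5.1, 5.8] top/bottom [23.4 -8.9]
scene stereo 11325 [1.9, 1.0, 1.1, 4.0, 6.5] top/bottom [18.8 -6.4]
scene equisol 11030 [1.9, 1.0, 1.1, 5.6, 4.9] top/bottom [ 25.3 -10.2]
side pin 10860 [0.6, -0.8, -0.8, -0.7, -1.2] top/bottom [-2.  -0.7]
side equidist 10792 [0.6, -0.8, -1.5, -2.4, -8.5] top/bottom [ 24.1 -14.7]
side stereo 10839 [0.6, -0.8, -1.2, -2.0, -6.5] top/bottom [ 17.9 -10.9]
side equisol 10719 [0.6, -0.8, -1.6, -2.7, -9.7] top/bottom [ 25.4 -16.7]
```

```bash
python3 - <<'E'
import numpy as np,cv2
from h import *
for n,boxp,boxk in [('scene',(295,270,365,340),(235,180,330,255)),('side',(190,150,260,200),(210,195,310,275))]:
    c=dict(np.load(n+'0.npz'));Z=c['depth'];f=210/np.tan(np.radians(float(c['fov_y']))/2);V=c['view'];R=V[:3,:3];o=-R.T@V[:3,3]
    v,u=np.mgrid[0:420,0:560];P=np.stack([(u-c['cx'])/f*Z,(v-c['cy'])/f*Z,Z],-1)@R+o
    for nm,b,zt in [('petri',boxp,.016),('plate',boxk,.018)]:
        s=np.s_[b[1]:b[3],b[0]:b[2]]
        m=(Z[s]>0)&(P[s][...,2]>zt-.006)&(P[s][...,2]<zt+.02)
        col=c['color'][s].astype(int); 
        mc=(col.min(2)>170) if nm=='petri' else (col.max(2)<45)
        for t,k in(('d',m),('c',mc)):
            k=k.astype(np.uint8);nn,L,st,ce=cv2.connectedComponentsWithStats(k);i=1+st[1:,4].argmax();p=ce[i]+b[:2]
            print(n,nm,t,st[i],p.round(1),cast(c,[p],zt).round(4))
E
```

```text
scene petri d [   8    9   54   49 2020] [329.5 302.7] [[0.6028 0.1898]]Traceback (most recent call last):
  File "<stdin>", line 12, in <module>
ValueError: attempt to get argmax of an empty sequence
```

```bash
python3 - <<'E'
import numpy as np,cv2
from h import *
for n,boxp,boxk in [('scene',(295,270,365,340),(235,180,330,255)),('side',(190,150,260,200),(210,195,310,275))]:
    c=dict(np.load(n+'0.npz'));Z=c['depth'];f=210/np.tan(np.radians(float(c['fov_y']))/2);V=c['view'];R=V[:3,:3];o=-R.T@V[:3,3]
    print(n,'cam at',o.round(3))
    v,u=np.mgrid[0:420,0:560];P=np.stack([(u-c['cx'])/f*Z,(v-c['cy'])/f*Z,Z],-1)@R+o
    for nm,b,zt in [('petri',boxp,.016),('plate',boxk,.018)]:
        s=np.s_[b[1]:b[3],b[0]:b[2]]
        m=(Z[s]>0)&(P[s][...,2]>zt-.006)&(P[s][...,2]<zt+.02)
        col=c['color'][s].astype(int); 
        mc=(col.min(2)>140) if nm=='petri' else (col.max(2)<45)
        for t,k in(('d',m),('c',mc)):
            k=k.astype(np.uint8)
            if k.sum()<5: print('none',col.max()); continue
            nn,L,st,ce=cv2.connectedComponentsWithStats(k);i=1+st[1:,4].argmax();p=ce[i]+b[:2]
            print(n,nm,t,st[i],p.round(1),cast(c,[p],zt).round(4), np.median(P[s][k>0],0).round(4))
E
```

```text
scene cam at [0.932 0.446 0.711]
scene petri d [   8    9   54   49 2020] [329.5 302.7] [[0.6028 0.1898]] [0.6028 0.19   0.0164]
scene petri c [   7    7   59   48 2007] [330.4 300.8] [[0.5991 0.188 ]] [0.6015 0.1918 0.0161]
scene plate d [   7    9   78   59 2308] [280.9 217.6] [[ 0.5537 -0.0056]] [ 0.5575 -0.0033  0.0187]
scene plate c [   8   11   77   58 2215] [280.8 218.8] [[ 0.5557 -0.0033]] [ 0.5565 -0.0027  0.0187]
side cam at [ 0.206 -0.51   0.617]
side petri d [ 13   9  43  27 943] [223.9 171.9] [[0.5979 0.1799]] [0.5995 0.1784 0.0143]
side petri c [   0    0   70   50 3211] [224.1 173.5] [[0.5954 0.1752]] [ 0.6016  0.1871 -0.0007]
side plate d [   9   13   85   59 2551] [261.4 236. ] [[ 0.549  -0.0183]] [ 0.5503 -0.0165  0.017 ]
side plate c [  10   16   84   60 1789] [262.1 241.3] [[ 0.5423 -0.0296]] [ 0.5415 -0.0289  0.0164]
```

The offset is mostly mask side-face bias. The wrist camera looks straight down nearby, so I'll use it.

```bash
python3 - <<'E'
from rig import cams
import cv2,numpy as np
c=cams.camera('wrist');np.savez('wrist0.npz',**c);print(c['fov_y'],c['cx'],c['cy'],c['view'].round(3).tolist())
cv2.imwrite('pics/w0.png',cv2.resize(cv2.convertScaleAbs(c['color'],alpha=1.3,beta=15),(800,600)))
E
```

```text
66.26437501969856 281.1048600194973 206.53254721227833 [[1.0, 0.0, -0.001, -0.623], [0.001, -0.956, 0.294, -0.036], [-0.001, -0.294, -0.956, 0.391], [0.0, 0.0, 0.0, 1.0]]
```

View pics/w0.png

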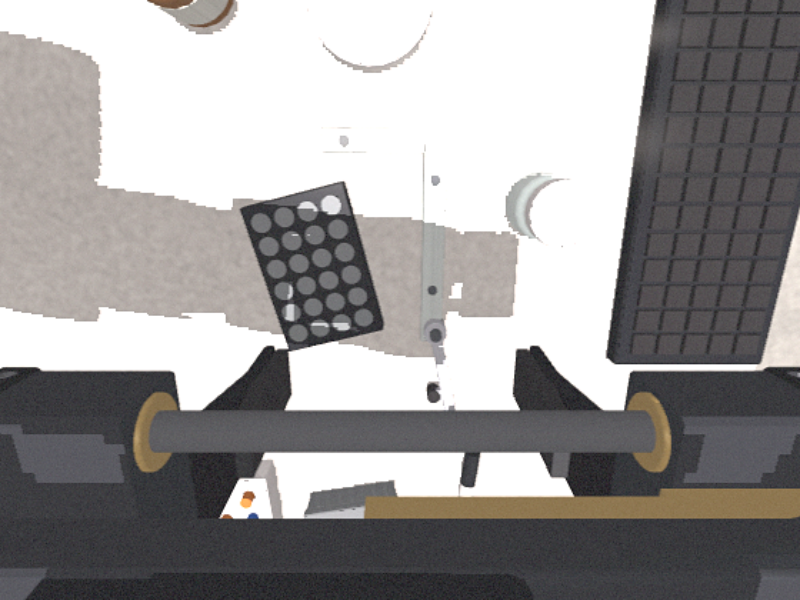

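Wrist view (800x600): plate corners at about (241,208), (344,183), (383,328), (289,350). Far rail inner edge runs (424,146)-(421,340), end rail lies around y 127-152 with x from 322, pivot at (434,333), pad at (434,392).

```bash
cat >> h.py <<'E'
def cloud(c):
    Z=c['depth'];f=210/np.tan(np.radians(float(c['fov_y']))/2);V=c['view'];R=V[:3,:3];o=-R.T@V[:3,3]
    v,u=np.mgrid[0:420,0:560];return np.stack([(u-c['cx'])/f*Z,(v-c['cy'])/f*Z,Z],-1)@R+o
def plate(c,box,thr=60):
    x0,y0,x1,y1=box;m=(c['color'][y0:y1,x0:x1].max(2)<thr).astype(np.uint8)
    m=cv2.morphologyEx(m,cv2.MORPH_CLOSE,np.ones((9,9)))
    k=max(cv2.findContours(m,0,2)[0],key=cv2.contourArea)[:,0]+[x0,y0]
    w=cast(c,k,.018).astype(np.float32);(cx,cy),(a,b),t=cv2.minAreaRect(w*1000)
    if a>b:a,b,t=b,a,t-90
    t=(t+90)%180-90
    return cx,cy,a,b,t
E
python3 - <<'E'
import numpy as np,cv2
from h import *
c=dict(np.load('wrist0.npz'));g=c['color']
for t in (40,50,60,70): print('plate',t,plate(c,(160,120,275,250),t))
P=cloud(c);print('bench z',np.median(P[130:240,320:345,2]))
s=np.s_[80:245,215:330]
m=((P[s][...,2]>.008)&(P[s][...,2]<.02)&(c['depth'][s]>0)).astype(np.uint8)
n,L,st,ce=cv2.connectedComponentsWithStats(m)
for i in range(1,n):
    if st[i,4]>40:
        q=np.argwhere(L==i)[:,::-1]+[215,80];w=cast(c,q,.012)*1000;print(st[i],ce[i],cv2.minAreaRect(w.astype(np.float32)))
# row-wise gray profile for rail
for r in (110,120,135,150,165,180,200,220): print(r,g[r,288:318,1].tolist())
for q in (232,240,248): print(q,g[82:112,q,1].tolist())
E
```

```text
plate 40 (539.326416015625, -16.923477172851562, 112.24089050292969, 130.80819702148438, 13.563985824584961)
plate 50 (539.2615356445312, -16.69500732421875, 112.7308120727539, 131.02725219726562, 13.810558319091797)
plate 60 (539.1564331054688, -16.65015411376953, 112.87853240966797, 130.9973907470703, 13.97106647491455)
plate 70 (539.3624877929688, -16.54906463623047, 112.92070770263672, 131.3009033203125, 13.77379322052002)
bench z 0.0003382017484684363
[  10    9   89  150 3223] [72.04809184 57.63233013] ((609.668701171875, 12.258079528808594), (97.36924743652344, 174.88250732421875), 0.061175767332315445)
[   0   47   54  116 4342] [ 20.70359281 109.19276831] ((558.9165649414062, -10.596870422363281), (70.2844009399414, 128.87948608398438), 13.901649475097656)
110 [216, 219, 218, 220, 221, 222, 223, 202, 138, 189, 237, 237, 237, 238, 237, 237, 234, 233, 235, 235, 233, 235, 236, 237, 225, 197, 218, 220, 220, 222]
120 [220, 221, 220, 221, 219, 217, 221, 196, 132, 200, 240, 238, 237, 237, 238, 234, 233, 235, 238, 235, 235, 235, 238, 234, 213, 198, 217, 216, 215, 218]
135 [227, 224,
[... 676 characters left out ...]
74, 49, 53, 82, 113, 120, 118, 122, 114, 113, 120, 117, 123, 123, 117, 176, 229]
220 [122, 120, 124, 121, 122, 118, 111, 116, 124, 124, 122, 119, 122, 122, 116, 118, 122, 118, 122, 123, 119, 114, 117, 116, 173, 229, 224, 223, 220, 220]
232 [225, 219, 218, 217, 216, 219, 219, 176, 228, 238, 234, 234, 236, 233, 233, 235, 237, 237, 236, 232, 233, 231, 234, 237, 156, 212, 211, 207, 206, 204]
240 [222, 221, 219, 217, 216, 213, 216, 155, 227, 239, 236, 239, 184, 136, 144, 144, 147, 142, 138, 137, 138, 238, 233, 239, 166, 220, 219, 221, 218, 218]
248 [225, 223, 220, 218, 217, 220, 219, 189, 225, 240, 236, 237, 234, 234, 234, 236, 237, 236, 237, 234, 232, 233, 231, 240, 156, 213, 213, 216, 220, 220]
```

```bash
cat >> h.py <<'E'
def plate2(c,box,zlo=.009,zhi=.024):
    x0,y0,x1,y1=box;s=np.s_[y0:y1,x0:x1];P=cloud(c)[s]
    m=((c['color'][s].max(2)<100)&(P[...,2]>zlo)&(P[...,2]<zhi)).astype(np.uint8)
    m=cv2.morphologyEx(cv2.morphologyEx(m,cv2.MORPH_CLOSE,np.ones((5,5))),cv2.MORPH_OPEN,np.ones((5,5)))
    k=max(cv2.findContours(m,0,2)[0],key=cv2.contourArea)[:,0]+[x0,y0]
    (cx,cy),(a,b),t=cv2.minAreaRect((cast(c,k,.018)*1000).astype(np.float32))
    if a>b:a,b,t=b,a,t-90
    return round(cx,1),round(cy,1),round(a,1),round(b,1),round((t+90)%180-90,2)
E
python3 - <<'E'
import numpy as np
from h import *
c=dict(np.load('wrist0.npz'))
print(plate2(c,(150,110,280,255)),plate2(c,(150,110,280,255),.014))
e=cast(c,[[296.9,110],[296.8,120],[296.4,135],[296.2,150],[295.0,180],[294.8,200],[294.0,220]],.012)*1000;print(e.round(1).tolist())
p=np.polyfit(e[:,1],e[:,0],1);print('yaw',np.degrees(-np.arctan(p[0])),p)
d=cast(c,[[232,105.6],[240,105.6],[248,105.5]],.012)*1000;print(d.round(1).tolist())
print('pivot',cast(c,[[304.5,234]],.02)*1000,'pad',cast(c,[[303.5,270]],.021)*1000,'rail out',cast(c,[[313,110],[311,150]],.012)*1000)
for u,v,z,n in [(303.5,273,0.02,'')]: pass
g=c['color'];print('row235',g[234,295:315,1].tolist())
S=dict(np.load('scene0.npz'));D=dict(np.load('side0.npz'))
print('corner scene',cast(S,[[180+476/5,180+468/5]],.012)*1000,'side',cast(D,[[210+283/4.7,170+97/4.7]],.012)*1000)
print('tab top side',cast(D,[[210+718/4.7,170+310/4.7]],.048)*1000,'scene',cast(S,[[180+62/5,180+58/5]],.048)*1000)
E
```

```text
(551.8, -11.2, 85.9, 126.6, 14.0) (551.5, -11.3, 85.1, 126.6, 14.03)
[[640.3, 77.8], [640.3, 67.1], [640.1, 50.7], [640.1, 33.8], [639.2, -1.3], [639.3, -25.9], [638.6, -51.4]]
yaw -0.751754934624755 [1.31213517e-02 6.39443030e+02]
[[568.6, 82.4], [577.4, 82.4], [586.3, 82.5]]
pivot [[651.29296612 -66.55528132]] pad [[ 651.01135338 -114.76177318]] rail out [[658.13223527  77.79376743]
 [657.13024927  33.81368992]]
row235 [117, 113, 104, 106, 110, 95, 55, 50, 50, 55, 55, 51, 45, 64, 98, 112, 105, 141, 203, 222]
corner scene [[638.75643188  86.96840219]] side [[640.38705127  78.23220029]]
tab top side [[ 666.66116284 -145.10421241]] scene [[ 667.25398749 -140.65547347]]
```

Everything has been measured (mm):
- Plate: centre (551.7, -11.2), yaw +14.0°.
- Nest: corner (640.4, 82.4), yaw about -0.7°.
- Home: about (597, 19).
- Retainer: about 1.77 rad.

Plan: push +x with both open fingers so the plate squares up, then push +y, then seat it. To start, I turn the tool 91° and go to the plate's -x side.

```bash
python3 -m pendant '[{"jaw":1,"linear":[-0.13,-2.5,0],"twist":0},{"jaw":1,"linear":[-0.13,-2.5,0],"twist":0},{"jaw":1,"linear":[-0.13,-2.5,0],"twist":0},{"jaw":1,"linear":[-0.13,-2.5,0],"twist":0},{"jaw":1,"linear":[-0.13,-2.5,0],"twist":0},{"jaw":1,"linear":[-0.13,-2.5,0],"twist":0}]'
python3 -m pendant '[{"jaw":1,"linear":[0,0,1],"twist":7},{"jaw":1,"linear":[0,0,1],"twist":7},{"jaw":1,"linear":[0,0,1],"twist":7},{"jaw":1,"linear":[0,0,1],"twist":7},{"jaw":1,"linear":[0,0,1],"twist":7},{"jaw":1,"linear":[0,0,1],"twist":7},{"jaw":1,"linear":[0,0,1],"twist":7},{"jaw":1,"linear":[0,0,1],"twist":7},{"jaw":1,"linear":[0,0,1],"twist":7},{"jaw":1,"linear":[0,0,1],"twist":7},{"jaw":1,"linear":[0,0,1],"twist":7},{"jaw":1,"linear":[0,0,1],"twist":7}]'
python3 -m pendant '[{"jaw":1,"linear":[0,0,0],"twist":6.7},{"jaw":1,"linear":[0,0,0],"twist":0},{"jaw":1,"linear":[0,0,0],"twist":0}]'
cat > s.py <<'E'
from rig import robot
import numpy as np
from scipy.spatial.transform import Rotation as Ro
o=robot.get_obs();M=Ro.from_quat(o['tool_rot']).as_matrix()
print('t',round(o['time'],2),'pos',(o['position']*1000 if hasattr(o['position'],'shape') else np.array(o['position'])*1000).round(1),'xdir',np.degrees(np.arctan2(M[1,0],M[0,0])).round(2),'tilt',M[:,2].round(3),'F',np.round(o['ft_force'],1),'w',round(o['grip_width'],3))
E
python3 s.py
```

```text
time: 0.65
position: [0.4735, -0.0077, 0.2393]
tool_rot: [0.707, 0.707, -0.0, -0.0]
ft_force: [-0.2, -0.3, -0.2]
grip_width: 0.0871
grip_force: 0.0
time: 1.65
position: [0.475, -0.0078, 0.119]
tool_rot: [0.999, 0.049, -0.0, -0.0]
ft_force: [-0.7, 0.2, 0.2]
grip_width: 0.0871
grip_force: 0.0
time: 1.9
position: [0.475, -0.0078, 0.1194]
tool_rot: [1.0, -0.005, -0.0, -0.0]
ft_force: [0.2, 0.6, -0.1]
grip_width: 0.0866
grip_force: 0.0
t 1.9 pos [475.   -7.8 119.4] xdir -0.53 tilt [-0.  0. -1.] F [ 0.2  0.6 -0.1] w 0.087
```

```bash
python3 -m pendant '[{"jaw":1,"linear":[0,0,2.4],"twist":0},{"jaw":1,"linear":[0,0,2.4],"twist":0},{"jaw":1,"linear":[0,0,2.4],"twist":0},{"jaw":1,"linear":[0,0,1.4],"twist":0},{"jaw":1,"linear":[0,0,1.0],"twist":0},{"jaw":1,"linear":[0,0,0],"twist":0}]'
python3 -m pendant '[{"jaw":1,"linear":[0.5,0,0],"twist":0},{"jaw":1,"linear":[0.5,0,0],"twist":0},{"jaw":1,"linear":[0.5,0,0],"twist":0},{"jaw":1,"linear":[0.5,0,0],"twist":0},{"jaw":1,"linear":[0.5,0,0],"twist":0},{"jaw":1,"linear":[0.5,0,0],"twist":0},{"jaw":1,"linear":[0.5,0,0],"twist":0},{"jaw":1,"linear":[0.5,0,0],"twist":0},{"jaw":1,"linear":[0.4,0,0],"twist":0},{"jaw":1,"linear":[0.3,0,0],"twist":0},{"jaw":1,"linear":[0,0,0],"twist":0}]'
python3 s.py
python3 - <<'E'
from rig import cams
import numpy as np,cv2
from h import *
c=cams.camera('wrist');np.savez('w1.npz',**c);cv2.imwrite('pics/w1.png',c['color'])
E
```

```text
time: 2.4
position: [0.4744, -0.0077, 0.0222]
tool_rot: [1.0, -0.005, -0.001, -0.0]
ft_force: [-0.9, 0.8, 1.2]
grip_width: 0.0868
grip_force: 0.0
time: 3.32
position: [0.5229, -0.0085, 0.0236]
tool_rot: [1.0, -0.006, 0.001, 0.0]
ft_force: [-0.4, 0.1, 0.8]
grip_width: 0.087
grip_force: 0.0
t 3.32 pos [522.9  -8.5  23.6] xdir -0.7 tilt [ 0.001 -0.    -1.   ] F [-0.4  0.1  0.8] w 0.087
```

View pics/w1.png

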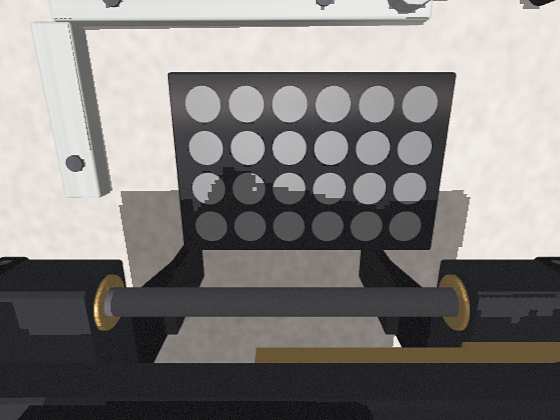

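The plate now sits square on the fingers. Its far edge is (168,72)-(456,73), the far rail's inner edge is near row 20, and the end rail is at the left with its inner edge around x 75-100.

```bash
python3 - <<'E'
import numpy as np
from h import *
c=dict(np.load('w1.npz'));g=c['color'][...,1]
print('plate',plate2(c,(140,50,480,256)),cast(c,[[168.5,72.5],[455.5,73]],.018)*1000)
for u in (130,200,280,360,410): print(u,g[10:34,u].tolist())
for r in (60,100,140,180): print(r,g[r,64:116].tolist())
E
```

```text
plate (573.5, -21.7, 87.3, 129.4, -0.68) [[617.68924137  38.51651588]
 [615.99402475 -86.52322742]]
130 [227, 228, 225, 228, 227, 228, 230, 225, 217, 203, 152, 100, 100, 104, 101, 102, 114, 129, 119, 236, 228, 227, 227, 227]
200 [229, 230, 230, 228, 227, 230, 229, 222, 215, 195, 133, 96, 99, 102, 98, 101, 119, 117, 231, 226, 223, 226, 227, 228]
280 [233, 235, 232, 233, 233, 230, 228, 222, 212, 176, 99, 95, 103, 102, 100, 105, 115, 228, 220, 222, 222, 223, 224, 224]
360 [233, 234, 235, 234, 234, 233, 228, 218, 208, 161, 111, 112, 122, 122, 121, 128, 231, 225, 223, 223, 221, 224, 225, 225]
410 [93, 93, 96, 243, 233, 236, 230, 125, 119, 160, 124, 127, 130, 130, 124, 208, 227, 225, 225, 223, 224, 224, 226, 227]
60 [229, 227, 226, 229, 228, 227, 226, 228, 232, 210, 152, 202, 165, 120, 97, 100, 98, 97, 99, 101, 99, 100, 102, 101, 102, 111, 182, 231, 231, 229, 230, 228, 230, 232, 230, 231, 232, 233, 231, 228, 229, 226, 224, 222, 220, 221, 222, 222, 224, 223, 224, 226]
100 [231, 229, 226, 229, 230, 229, 228, 226, 225, 226, 226, 227, 229, 225, 228, 232, 210, 114, 148, 171, 124, 101, 102, 104, 105, 103, 105, 104, 105, 104, 105, 103, 119, 185, 230, 228, 226, 227, 228, 228, 230, 228, 228, 230, 230, 229, 228, 226, 228, 229, 227, 228]
140 [223, 223, 222, 223, 227, 227, 229, 230, 230, 228, 230, 230, 230, 228, 224, 227, 226, 227, 226, 225, 226, 227, 231, 234, 192, 146, 169, 125, 99, 104, 101, 100, 98, 101, 99, 100, 99, 105, 105, 117, 178, 228, 225, 226, 228, 229, 230, 232, 230, 230, 230, 229]
180 [228, 226, 225, 224, 224, 225, 225, 227, 225, 222, 224, 227, 226, 228, 230, 230, 231, 230, 231, 231, 229, 226, 228, 227, 226, 225, 227, 226, 226, 230, 229, 218, 197, 165, 117, 100, 100, 102, 101, 100, 97, 96, 101, 98, 105, 113, 180, 230, 222, 219, 218, 217]
```

```bash
python3 - <<'E'
import numpy as np
from h import *
c=dict(np.load('w1.npz'));V=c['view'];print('cam',(-V[:3,:3].T@V[:3,3]).round(3))
for y in (.05,-.02,-.07): print('far',proj(c,[[.6404+.012*(y-.08),y,.012],[.6404+.012*(y-.08),y,0]]).round(1).tolist())
for x in (.63,.60,.57): print('end',proj(c,[[x,.0824,.012],[x,.0824,0]]).round(1).tolist())
E
```

```text
cam [ 0.602 -0.01   0.169]
far [[140.8, 18.7], [151.4, 25.5]]
far [[302.4, 18.7], [300.7, 25.6]]
far [[417.7, 18.7], [407.3, 25.6]]
end [[70.8, 45.2], [86.5, 50.0]]
end [[83.7, 115.7], [97.7, 115.2]]
end [[95.3, 178.4], [107.7, 173.7]]
```

```bash
python3 -m pendant '[{"jaw":1,"linear":[0.4,0,0],"twist":0},{"jaw":1,"linear":[0.4,0,0],"twist":0},{"jaw":1,"linear":[0.4,0,0],"twist":0},{"jaw":1,"linear":[0.4,0,0],"twist":0},{"jaw":1,"linear":[0.4,0,0],"twist":0},{"jaw":1,"linear":[0,0,0],"twist":0},{"jaw":1,"linear":[-0.5,0,0],"twist":0},{"jaw":1,"linear":[-1,0,0],"twist":0},{"jaw":1,"linear":[0,0,-2],"twist":0},{"jaw":0.35,"linear":[0,0,-2],"twist":0},{"jaw":0.35,"linear":[0,0,-2.5],"twist":0},{"jaw":0.35,"linear":[0,0,-1],"twist":0}]'
python3 -m pendant '[{"jaw":0.35,"linear":[1,1.7,0],"twist":0},{"jaw":0.35,"linear":[1,1.7,0],"twist":0},{"jaw":0.35,"linear":[1,1.7,0],"twist":0},{"jaw":0.35,"linear":[1,1.7,0],"twist":0},{"jaw":0.35,"linear":[1,1.7,0],"twist":0},{"jaw":0.35,"linear":[1,1.7,0],"twist":0}]'
python3 -m pendant '[{"jaw":0.35,"linear":[0,0,0],"twist":-7},{"jaw":0.35,"linear":[0,0,0],"twist":-7},{"jaw":0.35,"linear":[0,0,0],"twist":-7},{"jaw":0.35,"linear":[0,0,0],"twist":-7},{"jaw":0.35,"linear":[0,0,0],"twist":-7},{"jaw":0.35,"linear":[0,0,0],"twist":-7},{"jaw":0.35,"linear":[0,0,0],"twist":-7},{"jaw":0.35,"linear":[0,0,0],"twist":-7},{"jaw":0.35,"linear":[0,0,0],"twist":-7},{"jaw":0.35,"linear":[0,0,0],"twist":-7},{"jaw":0.35,"linear":[0,0,0],"twist":-7},{"jaw":0.35,"linear":[0,0,0],"twist":-7}]'
python3 -m pendant '[{"jaw":0.35,"linear":[0,0,0],"twist":-6.2},{"jaw":0.35,"linear":[0,0,0],"twist":0},{"jaw":0.35,"linear":[0,0,0],"twist":0}]'
python3 s.py
python3 - <<'E'
from rig import cams
import numpy as np,cv2
from h import *
c=cams.camera('wrist');np.savez('w2.npz',**c);cv2.imwrite('pics/w2.png',c['color'])
E
```

```text
time: 4.37
position: [0.5278, -0.0086, 0.1009]
tool_rot: [1.0, -0.006, 0.002, 0.0]
ft_force: [0.1, -0.5, -0.5]
grip_width: 0.0741
grip_force: 0.0
time: 4.87
position: [0.5856, -0.1119, 0.0981]
tool_rot: [1.0, -0.006, -0.0, -0.0]
ft_force: [-1.1, -0.1, -0.6]
grip_width: 0.0358
grip_force: 0.0
time: 5.87
position: [0.5852, -0.111, 0.098]
tool_rot: [0.745, 0.667, -0.0, -0.0]
ft_force: [0.1, -0.1, -0.4]
grip_width: 0.0307
grip_force: 0.0
time: 6.12
position: [0.5853, -0.111, 0.0982]
tool_rot: [0.711, 0.703, -0.0, -0.0]
ft_force: [-0.8, -0.5, -0.8]
grip_width: 0.0304
grip_force: 0.0
t 6.12 pos [ 585.3 -111.    98.2] xdir 89.33 tilt [-0.001  0.    -1.   ] F [-0.8 -0.5 -0.8] w 0.03
```

View pics/w2.png

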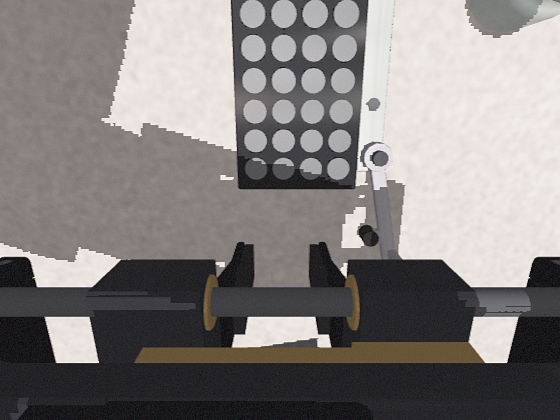

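The plate's near end edge is at (238,188)-(356,188), just left of the far rail. The pivot is at (377,156) and the pad at (368,236).

```bash
python3 - <<'E'
import numpy as np
from h import *
c=dict(np.load('w2.npz'));g=c['color'][...,1]
print('end',cast(c,[[239,188],[356,188]],.018)*1000,'pivot',cast(c,[[377,156]],.022)*1000,'pad',cast(c,[[366,231]],.021)*1000)
for r in (20,80,140): print(r,g[r,350:400].tolist())
print(proj(c,[[.6402,.03,.012],[.6395,-.03,.012],[.6390,-.07,.012]]).round(1).tolist())
E
```

```text
end [[553.94425654 -85.90036913]
 [638.27896239 -86.86663007]] pivot [[650.47779701 -63.40721041]] pad [[ 646.85172959 -118.99725037]]
20 [177, 175, 175, 175, 173, 176, 164, 124, 74, 78, 78, 82, 79, 83, 81, 76, 95, 192, 238, 233, 233, 235, 233, 233, 231, 232, 230, 231, 227, 225, 226, 230, 233, 231, 228, 226, 226, 228, 229, 228, 228, 227, 218, 217, 232, 232, 232, 232, 233, 231]
80 [177, 174, 176, 178, 155, 91, 74, 82, 80, 81, 80, 71, 129, 220, 240, 237, 237, 235, 237, 235, 236, 236, 234, 233, 230, 230, 229, 232, 231, 232, 230, 229, 232, 231, 230, 231, 227, 211, 212, 232, 232, 229, 231, 227, 228, 228, 230, 232, 234, 233]
140 [154, 83, 58, 61, 63, 65, 61, 51, 120, 220, 242, 239, 238, 238, 237, 237, 238, 238, 235, 234, 234, 234, 235, 236, 237, 239, 238, 237, 236, 235, 236, 231, 205, 206, 230, 230, 229, 227, 228, 229, 229, 230, 229, 226, 228, 226, 226, 229, 230, 228]
[[367.5, 5.8], [360.6, 105.4], [356.5, 163.3]]
```

```bash
python3 -m pendant '[{"jaw":0.35,"linear":[0,0,2],"twist":0},{"jaw":0.35,"linear":[0,0,2],"twist":0},{"jaw":0.35,"linear":[0,0,2],"twist":0},{"jaw":0.35,"linear":[0,0,1],"twist":0},{"jaw":0.35,"linear":[0,0,0.5],"twist":0},{"jaw":0.35,"linear":[0,0,0],"twist":0}]'
python3 -m pendant '[{"jaw":0.35,"linear":[0.5,0,0],"twist":0},{"jaw":0.35,"linear":[0.5,0,0],"twist":0},{"jaw":0.35,"linear":[0.5,0,0],"twist":0},{"jaw":0.35,"linear":[0.5,0,0],"twist":0},{"jaw":0.35,"linear":[0.5,0,0],"twist":0},{"jaw":0.35,"linear":[0.5,0,0],"twist":0},{"jaw":0.35,"linear":[0.5,0,0],"twist":0},{"jaw":0.35,"linear":[0.5,0,0],"twist":0},{"jaw":0.35,"linear":[0.5,0,0],"twist":0},{"jaw":0.35,"linear":[0.5,0,0],"twist":0},{"jaw":0.35,"linear":[0.4,0,0],"twist":0},{"jaw":0.35,"linear":[0,0,0],"twist":0}]'
python3 s.py
python3 -m pendant '[{"jaw":0.35,"linear":[0.1,0,0],"twist":0},{"jaw":0.35,"linear":[0.1,0,0],"twist":0},{"jaw":0.35,"linear":[0,0,0],"twist":0}]'
python3 s.py
```

```text
time: 6.67
position: [0.5851, -0.1109, 0.0225]
tool_rot: [0.711, 0.704, -0.0, -0.001]
ft_force: [-0.9, -0.4, -1.2]
grip_width: 0.0309
grip_force: 0.0
time: 7.67
position: [0.5858, -0.0559, 0.0233]
tool_rot: [0.71, 0.704, -0.0, -0.001]
ft_force: [0.1, -0.1, -1.2]
grip_width: 0.0301
grip_force: 0.0
t 7.67 pos [585.8 -55.9  23.3] xdir 89.53 tilt [-0.001  0.001 -1.   ] F [ 0.1 -0.1 -1.2] w 0.03
time: 7.92
position: [0.5858, -0.0555, 0.0233]
tool_rot: [0.71, 0.704, -0.001, -0.0]
ft_force: [-1.1, -3.5, 0.9]
grip_width: 0.0305
grip_force: 1.7
t 7.92 pos [585.8 -55.5  23.3] xdir 89.52 tilt [-0.001 -0.    -1.   ] F [-1.1 -3.5  0.9] w 0.03
```

```bash
python3 -m pendant '[{"jaw":0.35,"linear":[0.1,0,0],"twist":0},{"jaw":0.35,"linear":[0.1,0,0],"twist":0},{"jaw":0.35,"linear":[0,0,0],"twist":0}]'
python3 -m pendant '[{"jaw":0.35,"linear":[0.1,0,0],"twist":0},{"jaw":0.35,"linear":[0.1,0,0],"twist":0},{"jaw":0.35,"linear":[0,0,0],"twist":0}]'
python3 - <<'E'
from rig import cams
import numpy as np,cv2
c=cams.camera('wrist');np.savez('w3.npz',**c);s=cams.camera('scene');np.savez('s3.npz',**s)
a=cv2.resize(c['color'],(640,480))[:260,100:600];b=cv2.resize(s['color'][170:290,170:340],None,fx=3,fy=3,interpolation=cv2.INTER_CUBIC)
k=np.zeros((600,510,3),np.uint8);k[:260,:500]=a;k[262:262+338,:510]=b[:338];cv2.imwrite('pics/w3.png',k)
E
```

```text
time: 8.17
position: [0.5859, -0.0554, 0.0234]
tool_rot: [0.71, 0.704, -0.001, 0.001]
ft_force: [-2.1, -9.9, 0.6]
grip_width: 0.0305
grip_force: 4.8
time: 8.42
position: [0.5859, -0.0552, 0.0235]
tool_rot: [0.709, 0.705, -0.002, 0.002]
ft_force: [-2.8, -16.5, 0.4]
grip_width: 0.0305
grip_force: 7.8
```

View pics/w3.png

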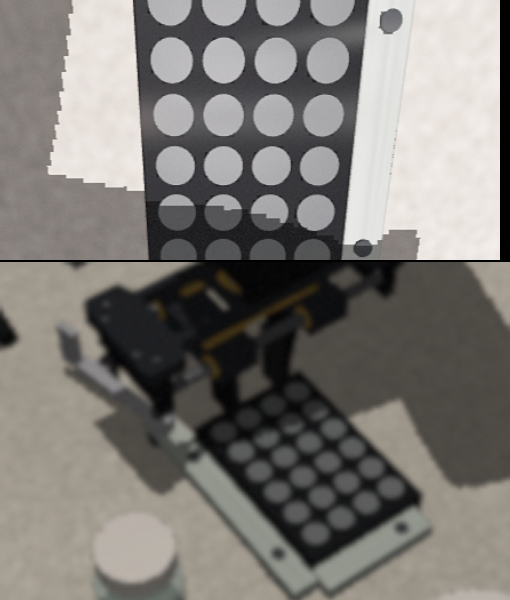

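The plate is hard against the end rail: 16 N with no travel. I'll back off and do the final seating push in +x with both fingers open.

```bash
python3 -m pendant '[{"jaw":0.35,"linear":[-1,0,0],"twist":0},{"jaw":0.35,"linear":[-1,0,0],"twist":0},{"jaw":0.35,"linear":[0,0,-2.5],"twist":0},{"jaw":0.35,"linear":[0,0,-2.5],"twist":0},{"jaw":0.35,"linear":[0,0,-2.5],"twist":0},{"jaw":1,"linear":[1.8,-1.1,0],"twist":0},{"jaw":1,"linear":[1.8,-1.1,0],"twist":0},{"jaw":1,"linear":[1.8,-1.1,0],"twist":0},{"jaw":1,"linear":[1.8,-1.1,0],"twist":0},{"jaw":1,"linear":[1.8,-1.1,0],"twist":0}]'
python3 -m pendant '[{"jaw":1,"linear":[0,0,0],"twist":7},{"jaw":1,"linear":[0,0,0],"twist":7},{"jaw":1,"linear":[0,0,0],"twist":7},{"jaw":1,"linear":[0,0,0],"twist":7},{"jaw":1,"linear":[0,0,0],"twist":7},{"jaw":1,"linear":[0,0,0],"twist":7},{"jaw":1,"linear":[0,0,0],"twist":7},{"jaw":1,"linear":[0,0,0],"twist":7},{"jaw":1,"linear":[0,0,0],"twist":7},{"jaw":1,"linear":[0,0,0],"twist":7},{"jaw":1,"linear":[0,0,0],"twist":7},{"jaw":1,"linear":[0,0,0],"twist":7}]'
python3 -m pendant '[{"jaw":1,"linear":[0,0,0],"twist":6},{"jaw":1,"linear":[0,0,0],"twist":0},{"jaw":1,"linear":[0,0,0],"twist":0}]'
python3 s.py
python3 - <<'E'
from rig import cams
import numpy as np,cv2
c=cams.camera('wrist');np.savez('w4.npz',**c);cv2.imwrite('pics/w4.png',c['color'])
E
```

```text
time: 9.35
position: [0.5313, 0.0203, 0.0986]
tool_rot: [0.711, 0.704, 0.0, -0.0]
ft_force: [-0.4, -0.2, 0.1]
grip_width: 0.0561
grip_force: 0.0
time: 10.35
position: [0.5318, 0.0196, 0.0985]
tool_rot: [0.999, 0.045, -0.0, -0.001]
ft_force: [0.7, -0.2, -0.0]
grip_width: 0.0871
grip_force: 0.0
time: 10.6
position: [0.5318, 0.0195, 0.0985]
tool_rot: [1.0, -0.003, -0.0, -0.0]
ft_force: [-0.8, 0.2, -0.7]
grip_width: 0.0868
grip_force: 0.0
t 10.6 pos [531.8  19.5  98.5] xdir -0.37 tilt [-0.     0.001 -1.   ] F [-0.8  0.2 -0.7] w 0.087
```

View pics/w4.png

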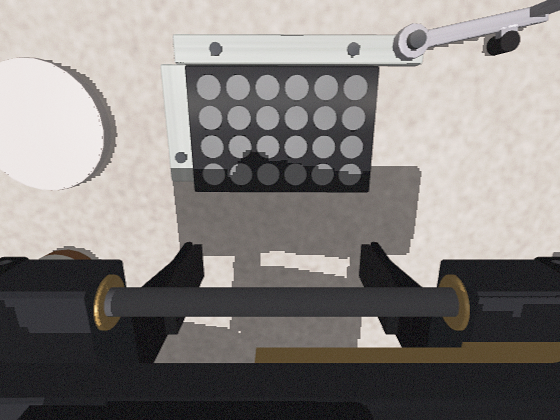

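The plate is nearly home: its corner is at (186,66) beside both rails, with the pad at (500,42). Now I descend and seat it.

```bash
python3 -m pendant '[{"jaw":1,"linear":[0,0,2],"twist":0},{"jaw":1,"linear":[0,0,2],"twist":0},{"jaw":1,"linear":[0,0,2],"twist":0},{"jaw":1,"linear":[0,0,1],"twist":0},{"jaw":1,"linear":[0,0,0.5],"twist":0},{"jaw":1,"linear":[0.4,0,0],"twist":0},{"jaw":1,"linear":[0.4,0,0],"twist":0},{"jaw":1,"linear":[0.4,0,0],"twist":0},{"jaw":1,"linear":[0,0,0],"twist":0}]'
python3 -m pendant '[{"jaw":1,"linear":[0.1,0,0],"twist":0},{"jaw":1,"linear":[0.1,0,0],"twist":0},{"jaw":1,"linear":[0,0,0],"twist":0}]'
python3 -m pendant '[{"jaw":1,"linear":[0.1,0,0],"twist":0},{"jaw":1,"linear":[0.1,0,0],"twist":0},{"jaw":1,"linear":[0,0,0],"twist":0}]'
python3 s.py
```

```text
time: 11.4
position: [0.5445, 0.0192, 0.0243]
tool_rot: [1.0, -0.004, 0.0, 0.0]
ft_force: [-1.7, -0.5, -1.0]
grip_width: 0.0869
grip_force: 0.4
time: 11.65
position: [0.5446, 0.0194, 0.0239]
tool_rot: [1.0, -0.004, -0.001, -0.0]
ft_force: [-4.9, -1.2, 4.1]
grip_width: 0.087
grip_force: 2.2
time: 11.9
position: [0.5447, 0.0195, 0.0236]
tool_rot: [1.0, -0.004, -0.003, -0.0]
ft_force: [-7.2, -1.7, 5.0]
grip_width: 0.0868
grip_force: 3.7
t 11.9 pos [544.7  19.5  23.6] xdir -0.48 tilt [-0.007  0.001 -1.   ] F [-7.2 -1.7  5. ] w 0.087
```

Seated at 7 N with no travel. Next I retract, close the fingers and go round to the outer side of the retainer tab.

```bash
python3 -m pendant '[{"jaw":1,"linear":[-1,0,0],"twist":0},{"jaw":1,"linear":[-1,0,0],"twist":0},{"jaw":1,"linear":[0,0,-2.5],"twist":0},{"jaw":1,"linear":[0,0,-2.5],"twist":0},{"jaw":1,"linear":[0,0,-2.5],"twist":0},{"jaw":1,"linear":[0,0,0],"twist":0}]'
python3 - <<'E'
from rig import cams
import numpy as np,cv2
c=cams.camera('wrist');np.savez('w5.npz',**c);g=c['color'][...,1]
for u in (200,240,280,320,360): print(u,g[55:75,u].tolist())
for r in (80,120,150): print(r,g[r,170:200].tolist())
E
python3 -m pendant '[{"jaw":0,"linear":[2.05,1.95,0],"twist":0},{"jaw":0,"linear":[2.05,1.95,0],"twist":0},{"jaw":0,"linear":[2.05,1.95,0],"twist":0},{"jaw":0,"linear":[2.05,1.95,0],"twist":0},{"jaw":0,"linear":[2.05,1.95,0],"twist":0},{"jaw":0,"linear":[2.05,1.95,0],"twist":0},{"jaw":0,"linear":[2.05,1.95,0],"twist":0},{"jaw":0,"linear":[2.05,1.95,0],"twist":0}]'
python3 -m pendant '[{"jaw":0,"linear":[0,0,0],"twist":-7},{"jaw":0,"linear":[0,0,0],"twist":-7},{"jaw":0,"linear":[0,0,0],"twist":-7},{"jaw":0,"linear":[0,0,0],"twist":-7},{"jaw":0,"linear":[0,0,0],"twist":-7},{"jaw":0,"linear":[0,0,0],"twist":-7},{"jaw":0,"linear":[0,0,0],"twist":-7},{"jaw":0,"linear":[0,0,0],"twist":-7},{"jaw":0,"linear":[0,0,0],"twist":-7},{"jaw":0,"linear":[0,0,0],"twist":-7},{"jaw":0,"linear":[0,0,0],"twist":-7},{"jaw":0,"linear":[0,0,0],"twist":-7}]'
python3 -m pendant '[{"jaw":0,"linear":[0,0,0],"twist":-7},{"jaw":0,"linear":[0,0,0],"twist":-7},{"jaw":0,"linear":[0,0,0],"twist":-7},{"jaw":0,"linear":[0,0,0],"twist":-7},{"jaw":0,"linear":[0,0,0],"twist":-7},{"jaw":0,"linear":[0,0,0],"twist":-7},{"jaw":0,"linear":[0,0,0],"twist":-7},{"jaw":0,"linear":[0,0,0],"twist":-7},{"jaw":0,"linear":[0,0,0],"twist":-7},{"jaw":0,"linear":[0,0,0],"twist":-7},{"jaw":0,"linear":[0,0,0],"twist":-7},{"jaw":0,"linear":[0,0,0],"twist":-7}]'
python3 -m pendant '[{"jaw":0,"linear":[0,0,0],"twist":-7},{"jaw":0,"linear":[0,0,0],"twist":-7},{"jaw":0,"linear":[0,0,0],"twist":-7},{"jaw":0,"linear":[0,0,0],"twist":0},{"jaw":0,"linear":[0,0,0],"twist":0}]'
python3 s.py
python3 - <<'E'
from rig import cams
import numpy as np,cv2
c=cams.camera('wrist');np.savez('w6.npz',**c);cv2.imwrite('pics/w6.png',c['color'])
E
```

```text
time: 12.4
position: [0.5325, 0.0189, 0.1029]
tool_rot: [1.0, -0.004, 0.006, 0.001]
ft_force: [0.9, 0.3, 0.3]
grip_width: 0.087
grip_force: 0.0
200 [219, 221, 222, 227, 226, 226, 225, 224, 224, 225, 229, 228, 71, 44, 72, 69, 68, 68, 69, 73]
240 [216, 218, 222, 220, 224, 223, 221, 224, 221, 224, 227, 225, 107, 26, 58, 65, 66, 64, 70, 70]
280 [216, 217, 221, 223, 222, 223, 224, 222, 223, 223, 224, 219, 107, 42, 64, 67, 65, 69, 60, 71]
320 [215, 218, 221, 222, 223, 222, 223, 222, 224, 223, 227, 219, 105, 48, 66, 66, 61, 67, 71, 63]
360 [217, 221, 222, 222, 222, 222, 221, 223, 224, 223, 226, 221, 108, 42, 61, 57, 63, 64, 64, 68]
80 [219, 221, 222, 224, 227, 226, 226, 227, 228, 227, 227, 229, 226, 227, 230, 235, 210, 51, 72, 75, 70, 67, 79, 74, 72, 72, 72, 74, 73, 101]
120 [219, 218, 221, 220, 218, 218, 220, 224, 224, 224, 224, 225, 226, 223, 222, 225, 225, 223, 232, 206, 58, 80, 79, 81, 81, 73, 79, 82, 67, 115]
150 [205, 221, 218, 218, 217, 217, 220, 217, 217, 221, 224, 226, 224, 226, 226, 224, 224, 221, 225, 225, 230, 202, 61, 55, 64, 67, 64, 58, 59, 63]
time: 13.12
position: [0.6916, -0.1391, 0.0971]
tool_rot: [1.0, -0.004, 0.0, -0.0]
ft_force: [0.1, -0.2, -0.7]
grip_width: 0.0417
grip_force: 0.0
time: 14.12
position: [0.6907, -0.138, 0.097]
tool_rot: [0.744, 0.668, 0.0, -0.0]
ft_force: [0.3, -0.1, 0.2]
grip_width: 0.0003
grip_force: 0.0
time: 15.12
position: [0.6907, -0.138, 0.097]
tool_rot: [0.106, 0.994, 0.0, 0.0]
ft_force: [-0.4, -0.4, 0.3]
grip_width: 0.0006
grip_force: 0.0
time: 15.53
position: [0.6905, -0.138, 0.0974]
tool_rot: [-0.073, 0.997, 0.0, -0.0]
ft_force: [0.1, -0.2, 0.5]
grip_width: 0.0004
grip_force: 0.0
t 15.53 pos [ 690.5 -138.    97.4] xdir -171.68 tilt [-0.  0. -1.] F [ 0.1 -0.2  0.5] w 0.0
```

View pics/w6.png

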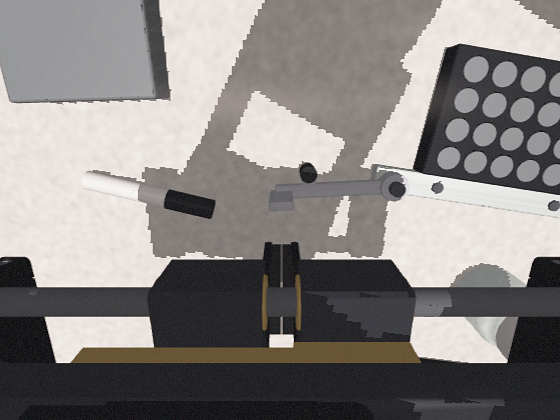

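The plate edges sit uniformly against both rails. The closed fingers are at (283,245), in line with the tab at (281,203).

```bash
python3 - <<'E'
import numpy as np
from h import *
c=dict(np.load('w6.npz'))
t=cast(c,[[270,210],[293,209]],.048)*1000;p=cast(c,[[395,188],[275,191]],.02)*1000
print(t,p,np.degrees(np.arctan2(*(p[1]-p[0])[::-1]))%360)
E
python3 -m pendant '[{"jaw":0,"linear":[0,0,2],"twist":0},{"jaw":0,"linear":[0,0,2],"twist":0},{"jaw":0,"linear":[0,0,1.5],"twist":0},{"jaw":0,"linear":[0,0,0],"twist":0}]'; python3 s.py
```

```text
[[ 671.61170411 -148.47997983]
 [ 668.83214325 -134.11619206]] [[ 651.41879362  -62.34616927]
 [ 665.99164673 -146.57868802]] 279.81543573846875
time: 15.92
position: [0.6878, -0.1371, 0.0393]
tool_rot: [-0.073, 0.997, 0.002, -0.003]
ft_force: [-0.7, -0.3, -0.7]
grip_width: 0.0003
grip_force: 0.0
t 15.92 pos [ 687.8 -137.1   39.3] xdir -171.58 tilt [-0.007  0.003 -1.   ] F [-0.7 -0.3 -0.7] w 0.0
```

```bash
python3 -m pendant '[{"jaw":0,"linear":[0.5,0,0],"twist":-1.5},{"jaw":0,"linear":[0.5,0,0],"twist":0},{"jaw":0,"linear":[0.2,0,0],"twist":0},{"jaw":0,"linear":[0,0,0],"twist":0}]'; python3 s.py
python3 -m pendant '[{"jaw":0,"linear":[0.84,-0.1,0],"twist":6},{"jaw":0,"linear":[0.84,-0.1,0],"twist":6},{"jaw":0,"linear":[0.84,-0.1,0],"twist":6},{"jaw":0,"linear":[0.84,-0.1,0],"twist":6},{"jaw":0,"linear":[0.84,-0.1,0],"twist":6},{"jaw":0,"linear":[0.84,-0.1,0],"twist":6},{"jaw":0,"linear":[0.84,-0.1,0],"twist":6},{"jaw":0,"linear":[0,0,0],"twist":0}]';python3 s.py
python3 -m pendant '[{"jaw":0,"linear":[0.84,-0.1,0],"twist":6},{"jaw":0,"linear":[0.84,-0.1,0],"twist":6},{"jaw":0,"linear":[0.84,-0.1,0],"twist":6},{"jaw":0,"linear":[0.84,-0.1,0],"twist":6},{"jaw":0,"linear":[0.84,-0.1,0],"twist":6},{"jaw":0,"linear":[0.84,-0.1,0],"twist":6},{"jaw":0,"linear":[0.84,-0.1,0],"twist":6},{"jaw":0,"linear":[0,0,0],"twist":0}]';python3 s.py
```

```text
time: 16.25
position: [0.6785, -0.1402, 0.0442]
tool_rot: [-0.087, 0.996, -0.0, 0.0]
ft_force: [-0.5, 0.0, 0.2]
grip_width: 0.0007
grip_force: 0.0
t 16.25 pos [ 678.5 -140.2   44.2] xdir -170.07 tilt [ 0. -0. -1.] F [-0.5  0.   0.2] w 0.001
time: 16.92
position: [0.6196, -0.1383, 0.0442]
tool_rot: [0.277, 0.961, 0.0, -0.001]
ft_force: [-0.5, 0.7, 0.0]
grip_width: 0.0006
grip_force: 0.0
t 16.92 pos [ 619.6 -138.3   44.2] xdir 147.86 tilt [-0.001  0.    -1.   ] F [-0.5  0.7  0. ] w 0.001
time: 17.58
position: [0.5783, -0.0982, 0.044]
tool_rot: [0.601, 0.799, 0.0, -0.0]
ft_force: [-0.5, 0.5, -0.5]
grip_width: 0.0006
grip_force: 0.0
t 17.58 pos [578.3 -98.2  44. ] xdir 106.07 tilt [-0.  0. -1.] F [-0.5  0.5 -0.5] w 0.001
```

```bash
python3 -m pendant '[{"jaw":0,"linear":[0.56,-0.08,0],"twist":4},{"jaw":0,"linear":[0.56,-0.08,0],"twist":4},{"jaw":0,"linear":[0.56,-0.08,0],"twist":4},{"jaw":0,"linear":[0,0,0],"twist":0}]';python3 s.py
python3 -m pendant '[{"jaw":0,"linear":[0.14,-0.02,0],"twist":1},{"jaw":0,"linear":[0.14,-0.02,0],"twist":1},{"jaw":0,"linear":[0,0,0],"twist":0}]';python3 s.py
python3 -c "
from rig import cams
import cv2,numpy as np
k=[]
for n,(x,y) in {'side':(210,160),'scene':(180,170)}.items():
    c=cams.camera(n)['color'][y:y+110,x:x+160];k.append(cv2.resize(cv2.convertScaleAbs(c,alpha=1.8,beta=15),(436,300),interpolation=cv2.INTER_CUBIC))
cv2.imwrite('pics/r1.png',np.vstack(k))"
```

```text
time: 17.92
position: [0.5733, -0.083, 0.0439]
tool_rot: [0.681, 0.733, 0.0, 0.0]
ft_force: [-0.4, 1.1, 0.1]
grip_width: 0.0005
grip_force: 0.0
t 17.92 pos [573.3 -83.   43.9] xdir 94.2 tilt [ 0.001 -0.    -1.   ] F [-0.4  1.1  0.1] w 0.0
time: 18.17
position: [0.5727, -0.0807, 0.0437]
tool_rot: [0.694, 0.72, 0.0, 0.001]
ft_force: [0.6, -0.4, -0.4]
grip_width: 0.0001
grip_force: 0.1
t 18.17 pos [572.7 -80.7  43.7] xdir 92.06 tilt [ 0.001 -0.    -1.   ] F [ 0.6 -0.4 -0.4] w 0.0
```

View pics/r1.png

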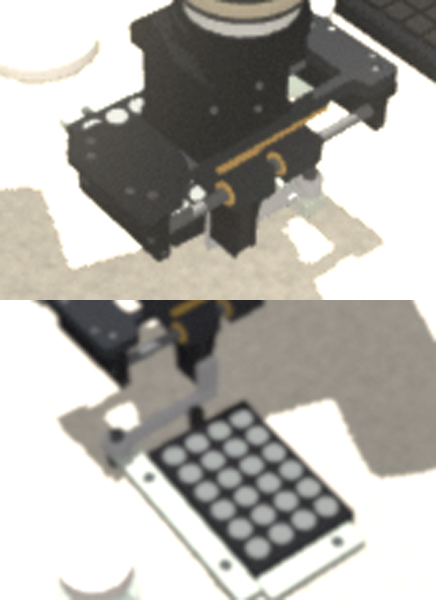

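The scene half (lower) shows the arm almost closed, with the pad at (196,412) close to the plate end. I'll continue in 1 mm steps and watch the force.

```bash
python3 -m pendant '[{"jaw":0,"linear":[0.14,-0.02,0],"twist":1},{"jaw":0,"linear":[0,0,0],"twist":0},{"jaw":0,"linear":[0,0,0],"twist":0}]' | grep -E 'pos|ft'
python3 -m pendant '[{"jaw":0,"linear":[0.1,0,0],"twist":0.7},{"jaw":0,"linear":[0,0,0],"twist":0},{"jaw":0,"linear":[0,0,0],"twist":0}]'| grep -E 'pos|ft'
python3 -m pendant '[{"jaw":0,"linear":[0.1,0,0],"twist":0.5},{"jaw":0,"linear":[0,0,0],"twist":0},{"jaw":0,"linear":[0,0,0],"twist":0}]'| grep -E 'pos|ft'
```

```text
position: [0.572, -0.0791, 0.0436]
ft_force: [1.8, 0.2, -0.6]
position: [0.5718, -0.0784, 0.0436]
ft_force: [-1.0, -2.6, -0.1]
position: [0.5717, -0.0781, 0.0436]
ft_force: [-1.3, -5.8, 0.1]
```

The pad is in contact: the force rises at the stiff rate and motion has stopped. I'll back straight off, lift away and verify.

```bash
python3 -m pendant '[{"jaw":0,"linear":[-0.4,0,0],"twist":0},{"jaw":0,"linear":[-1,0,0],"twist":0},{"jaw":0,"linear":[-1,0,0],"twist":0},{"jaw":0,"linear":[0,0,-2.5],"twist":0},{"jaw":0,"linear":[0,0,-2.5],"twist":0},{"jaw":0,"linear":[0,0,-2.5],"twist":0},{"jaw":0,"linear":[-1,0,-2],"twist":0},{"jaw":0,"linear":[-1,0,-2],"twist":0},{"jaw":0,"linear":[0,0,0],"twist":0},{"jaw":0,"linear":[0,0,0],"twist":0}]';python3 s.py
python3 -c "
from rig import cams
import cv2,numpy as np
c=cams.camera('wrist');np.savez('w7.npz',**c);cv2.imwrite('pics/w7.png',cv2.resize(c['color'][:280],(800,400),interpolation=cv2.INTER_CUBIC))"
```

```text
time: 19.85
position: [0.5723, -0.1221, 0.1595]
tool_rot: [0.709, 0.705, 0.001, 0.001]
ft_force: [-0.2, 0.3, -0.4]
grip_width: 0.0003
grip_force: 0.0
t 19.85 pos [ 572.3 -122.1  159.5] xdir 89.71 tilt [ 0.003 -0.001 -1.   ] F [-0.2  0.3 -0.4] w 0.0
```

View pics/w7.png

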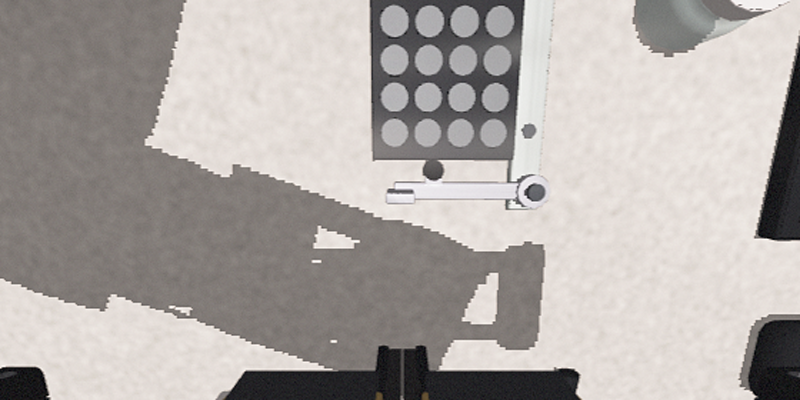

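The pad at (433,170) rests on the plate's end edge, the arm is square, and the plate is flush along the far rail. Nothing else has moved, so I'm handing in.

```bash
python3 -c "
from rig import robot
print(robot.hand_in())"
```

```text
the job is handed in; nothing more can be done
None
```

The well plate sits squarely against both rails, the retainer was closed afterwards until its pad rested on the plate's end, and the job was handed in at about 20 s of the 64 s allowed; no verdict came back.

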